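Clear the drip plate, set the rack's side leg to its mark and slide the cam closed

TASK

With the scraper block, wipe the three bamboo chips off the white drip plate beside the dish rack, and stand the scraper back upright on the plywood, clear of the drip plate. Then take the steel crossbar of the rack's spring-loaded side leg, pull the leg out until its black pointer lines up with the red mark, and while holding it there slide the red cam lever along the bar all the way in to the leg block. Finish while still holding the crossbar, with the leg at the mark (I have yet to tighten the cam's nut, so the spring would pull the leg back), and leave the mug, saucer, ladle and chopstick clip where they are.

Things in the scene. Friction and masses are not known exactly. Their poses are not given: they have to be found in the camera images.
- rack: turquoise dish rack, fixed on the plywood, whose top is z = 0.006 in the world. Origin on the plywood under the crossbar's line as it is with the leg fully in, on the rail's centre line. y points from the basket out along the rail (the way the leg pulls out), x from the crossbar's free end (robot side) to the rail, z up. 'Rack axes' below means these
- rail_end (a point): top centre of the rail's end stop, 172 mm along +y of the rack's origin; the stop is 36 x 12 mm (rack x, y) and 30 mm high; the aluminium rail is 30 mm wide, 20 mm high. At the other end stands the rack's basket, 310 x 220 mm (rack x, y), 126 mm high, its centre 270 mm along -y of the rack's origin, three plates wedged upright in it, up to 234 mm high
- plate_center (a point): centre of the white drip plate's top, 8 mm above the plywood, at x -92.5, y 70 mm from the rack's origin. The plate is 145 x 200 mm (rack x, y), fixed, in front of the rail, under the crossbar's path. The rail bounds it at +x; its edges at +y (100 mm from this point) and -x (72.5 mm) are open to wipe chips off onto the plywood
- mark: red mark: fixed upright tab 16 x 5 x 16 mm (x, y, z) on the 14 mm high white scale strip behind the rail (46 mm wide); origin at the centre of its underside, axes parallel to the rack's. The leg is at the mark when the pointer has the same y in rack axes
- leg_pointer (a point): tip of the black pointer on the far side of the turquoise leg block, 37 mm along rack +x from the rail's centre line and at the same rack y as the crossbar's centre line. The leg block rides on the rail: 62 x 50 mm (rack x, y), from 22 to 44 mm above the plywood
- leg: the sliding side leg: turquoise block on the rail plus steel crossbar. Origin on the plywood's level under the crossbar's line, on the rail's centre line (it coincides with the rack's origin when fully in), rack axes. It slides out along rack +y by up to 120 mm; a spring pulls it back in with 3 N when in, 6 N when fully out, and the lever does not stop that, so it must be held throughout
- bar_grip (a point): centre of the crossbar's free stretch, 142 mm on the -x side of the rail's centre line. The steel crossbar is 14 mm wide (y), from 24 to 46 mm above the plywood (16 mm free over the drip plate), and runs along rack x from the leg block to a cap (18 mm wide) at 178 mm; with the lever open, 115 to 170 mm from the rail's centre line is free for a grip across y
- lever (a joint): travel of the red cam lever, m: 0 fully open, 0.035 fully closed at its stop. It rides on the leg, slides along the crossbar in rack +x, towards the leg block, with about 2 N of friction, and stays where it is left
- lever_face (a point): centre of the red lever's push face, which looks to the bar's free end (rack -x). The lever is a saddle over the bar: two cheeks, each 14 mm long (x) and reaching from 9 to 25 mm beside the bar's centre line, 20 to 50 mm above the plywood, with a bridge and a thin tongue above, up to 59 mm. Fingers straddling the bar on the free side push both cheeks when slid along the bar
- scraper: orange scraper block standing upright on the plywood: base 120 x 30 x 30 mm (x, y, z) with a rubber foot, and a wooden grip on top 75 x 22 mm (x, y) from 30 to 92 mm height. Origin at the centre of its underside, z up. About 0.15 kg
- chip1_center (a point): bamboo chip, 20 x 12 x 8 mm (x, y, z), 10 g, lying flat on the drip plate in front of the rail; this point is its centre
- chip2_center (a point): bamboo chip, 20 x 12 x 8 mm (x, y, z), 10 g, lying flat on the drip plate in front of the rail; this point is its centre
- chip3_center (a point): bamboo chip, 20 x 12 x 8 mm (x, y, z), 10 g, lying flat on the drip plate in front of the rail; this point is its centre
- mug: steel mug, bystander, 80 mm across, 85 mm high, handle at its +y; origin at the centre of its underside
- saucer: white ceramic saucer, bystander, 140 mm across, 20 mm high; origin at the centre of its underside
- ladle: black plastic ladle, bystander, 250 mm long along its y, cup 80 mm across and 32 mm high at its -y end; origin under its middle
- clip: turquoise clip gripping two bamboo chopsticks, bystander, 230 mm long along its x, 38 mm wide, 20 mm high; origin on its underside
- chip1: the chip of chip1_center; origin at the centre of its underside as it lies at the start
- chip2: the chip of chip2_center; origin at the centre of its underside as it lies at the start
- chip3: the chip of chip3_center; origin at the centre of its underside as it lies at the start
Not all that is in view belongs to the job. What is shaped like the scraper but green is not meant.

How it is judged:
By the outcome, as a careful person would: the job done as asked, in the order asked, and still so for the second after the job is handed in, while the arm keeps its last pose, push and grip.
It also fails if it takes over 69 s, if anything falls off the work surface, if the arm or the gripper's body presses on something with over 40 N, if the wrist force passes 120 N, or if a joint passes its speed limit or range.

ROBOT

A 6-joint arm with a two-finger parallel gripper is mounted at the origin on the work surface. World frame = base frame: x ahead of the robot, y to its left, z up, the work surface at z = 0. Lengths are in m, angles in rad, forces in N, time in s.
With the tool pointing down it reaches from about 0.325 to 0.775 m from the base axis. Payload 5.5 kg.
Tool frame: the origin (TCP) lies at the very end of the fingers, on their centre line; the grasp point (between the pads) lies 19 mm behind it (env.grip_depth is the y of the grasp point in the tool frame, in m); y points along the fingers, x is the direction in which the jaws open and shut, and the axes are right-handed (so a half turn about y gives the same grasp; the last joint's range is limited). The gripper opens to 88 mm and grips with 3 to 60 N. Pads are 20 mm wide; open, the fingers measure 115 mm over their backs; the gripper's body (75 mm by 178 mm) begins 61 mm behind the grasp point.
Start: joints at [-1.406, 0.091, 1.231, -0, 1.82, -0.057], TCP at [0.132, -0.585, 0.223] pointing down, gripper open.
Joint ranges: [-2.87, 2.87], [-0.86, 2.18], [0.17, 2.46], [-1.51, 4.65], [0.06, 2.69], [-2.65, 2.65]. Speed limits (rad/s): [2.57, 2.57, 3.01, 3.14, 3.14, 3.14].

INTERFACE

Orientations are given as a rotation vector (axis times angle).
In Python, from plant import env gives the robot as it stands.
- The arm moves only by the tool jog_arm, never from a script. Its argument "moves" is text: rows parted by semicolons, each of 6 numbers parted by spaces: the shift along the tool's x, y, z in mm, then the turn, a rotation vector about the tool's x, y, z in units of 6 degrees (1.0 is 6 degrees). A call has exactly 5 rows; each row is the pose to reach, as a shift and turn from the pose measured when the call began, along the tool's axes at that moment; what a row does not reach only later rows make up. A row lasts 1/10 s, in which the tool goes at most 50 mm and 8.59 degrees, less where a joint would pass 70% of its speed; a pose out of reach is approached as far as the arm can. A call with a gripper value outside its range is refused whole. "jaw" is the gripper's target within -1 to 1 (shut at 1, half-way at 0, fully open at -1), set as the call begins (left out, the last holds). The fingers move at their own pace and stop on an object; "grip_force" is the grip in N (left out, the last holds). Time passes only in rows, so rows that repeat a pose let the fingers close, or fill a call up. It gives the time, the measured TCP pose, the force and the opening at its end, in the units of the state.
- env.state(): the state, without advancing time (a new reading comes with each control period).
- env.capture(name): name is "scene" or "top" or "wrist"; returns a dict with "img" (420x560x3 uint8, red, green, blue), "z_map" (420x560 float32, m along the optical axis (not along the pixel's ray), 0 where there is no reading), "camera_matrix" (3x3 intrinsics, pixels), "cam_to_world" (4x4, takes a point from camera to world coordinates). Camera axes: x right, y up, looking along -z (the intrinsics and any distortion apply to the point x, -y, -z); pixel columns grow to the right and rows downward; lengths in m; the calibration is good to about 2 mm. The wrist camera is an equidistant fisheye: a pixel r from the principal point sees the ray r / f radians off the axis. A picture is of the moment at which its call begins.
- env.hand_in(): hands the job in, once; it reports no verdict.
The state is a dict: "clock": time; "joint_positions": joint angles; "joint_velocities": joint speeds; "joint_torque": joint torques, N m; "position": TCP position; "orientation": TCP orientation; "ft_force": force on the tool from outside, world axes, zero at the start; "ft_torque": the same for the moment, N m; "opening": finger opening in m.
Only numpy, scipy, OpenCV 4.12 (cv2) and the standard library are available. Lean on these libraries where they do the work, as an engineer would, in place of code of your own. Each camera call takes 0.05 s, during which the arm holds its last target. There are 200 camera calls.

## Working session

There is one attempt and no reset: what is moved stays moved. The work goes in short steps, Python scripts to look and compute and a tool call to move; the robot and the scene stay as the last step left them, time stands still between calls to the robot, and variables do not carry over. Pictures are saved under pics/ and viewed, about 8 in all and at most 12, crops included, and the job is handed in when it is done.

Besides the shell and the picture viewer there is one more tool, called after "Request:" by a JSON object that holds its "method" and its "body", one argument or row to a line. jog_arm: Moves the arm, as the interface text tells. Its arguments: {"type":"object","properties":{"moves":{"type":"string"},"jaw":{"type":"number"},"grip_force":{"type":"number"}},"required":["moves"]}

```bash
ls; mkdir -p pics; cat > h.py <<'E'
import numpy as np, cv2
from scipy.spatial.transform import Rotation as R
from plant import env
def cap(n,f=None):
    c=env.capture(n)
    if f: cv2.imwrite('pics/'+f,cv2.cvtColor(c['img'],cv2.COLOR_RGB2BGR))
    return c
def pts(c):  # world point map for pinhole cams
    K=c['camera_matrix'];z=c['z_map'];v,u=np.mgrid[:z.shape[0],:z.shape[1]]
    p=np.stack([(u-K[0,2])/K[0,0]*z,-(v-K[1,2])/K[1,1]*z,-z],-1)
    T=c['cam_to_world'];w=p@T[:3,:3].T+T[:3,3];w[z==0]=np.nan;return w
E
python3 - <<'E'
from h import *
print(env.state())
for n in('top','scene'):
    c=cap(n,n+'0.png');print(n,c['camera_matrix'],c['cam_to_world']);np.savez(n+'0.npz',**c)
E
```

```text
pics
{'clock': 0.0, 'joint_positions': array([-1.40570155e+00,  9.18347249e-02,  1.23185091e+00,  9.02881039e-06,
        1.81979062e+00, -5.67005662e-02]), 'joint_velocities': array([ 0.0001555 ,  0.00070138, -0.00120215,  0.00142702, -0.00190984,
       -0.00212009]), 'joint_torque': array([-1.41136256e-04, -4.46443498e+01, -4.06449437e+01,  6.97178906e-02,
        2.91935698e-02, -1.11832651e-04]), 'position': array([ 0.13194247, -0.58501858,  0.22154108]), 'orientation': array([-1.30467516,  1.0452356 , -1.04290129]), 'ft_force': array([-0.394988  , -0.27849436,  0.66787586]), 'ft_torque': array([ 0.00488357, -0.02462924, -0.0293604 ]), 'opening': 0.08781870999617968}
top [[384.46412676   0.         284.43909436]
 [  0.         384.46412676 211.52785165]
 [  0.           0.           1.        ]] [[ 2.88595730e-04  9.95270628e-01 -9.71405864e-02  4.24963815e-01]
 [-9.99789946e-01  2.27791635e-03  2.03685010e-02  1.38994059e-01]
 [ 2.04934489e-02  9.71143033e-02  9.95062225e-01  1.05303085e+00]
 [ 0.00000000e+00  0.00000000e+00  0.00000000e+00  1.00000000e+00]]
scene [[428.2938503    0.         279.42975958]
 [  0.         428.2938503  205.92525323]
 [  0.           0.           1.        ]] [[ 0.75778198 -0.39445755  0.51977852  1.02854062]
 [ 0.65250164  0.4615642  -0.60099925 -0.43683765]
 [-0.00284247  0.79458274  0.60714923  0.64444479]
 [ 0.          0.          0.          1.        ]]
```

View pics/top0.png

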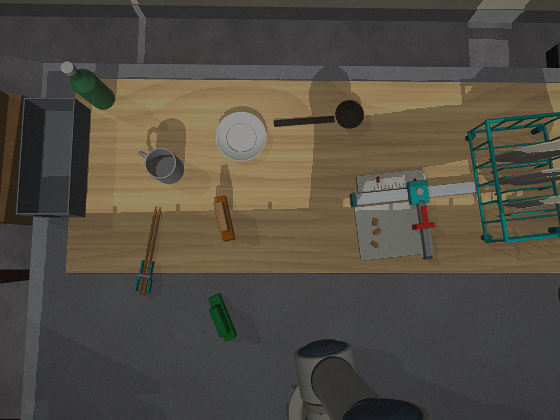

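View pics/scene0.png

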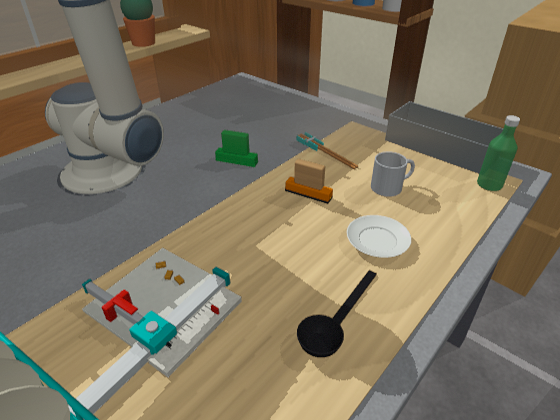

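The top view shows the orange and wood scraper at (225,218). The green decoy is at (222,317). The chips are near (375,221), (377,232) and (374,244). The crossbar and red lever are near (425,230), the leg block at (419,192), the rail's end cap at (353,199) and the red mark at (378,180). Next I'll measure these.

```bash
cat > m.py <<'E'
from h import *
out={}
for n in('top','scene'):
    c=dict(np.load(n+'0.npz'));w=pts(c);hsv=cv2.cvtColor(c['img'],cv2.COLOR_RGB2HSV);H,S,V=[hsv[...,i].astype(int) for i in range(3)]
    z=w[...,2];x=w[...,0];y=w[...,1]
    def rep(name,m,big=True,k=1):
        N,l,st,_=cv2.connectedComponentsWithStats(m.astype(np.uint8))
        for i in sorted(range(1,N),key=lambda i:-st[i,4])[:k]:
            p=w[l==i];
            if len(p)<3: continue
            q=p[:,:2].astype(np.float32);r=cv2.minAreaRect(q)
            print(n,name,len(p),'px',st[i,:2]+st[i,2:4]//2,'rect c',np.round(r[0],4),'sz',np.round(r[1],4),'ang',round(r[2],1),'z',np.round(np.percentile(p[:,2],[5,50,95]),4))
    near=(y<-.0)&(y>-.45)&(x>.2)&(x<.6)
    rep('redlike',((H<6)|(H>174))&(S>150)&(V>90)&(z<.1),k=3)
    rep('turq',(H>82)&(H<98)&(S>120)&(z<.08)&near,k=3)
    orr=(H>6)&(H<20)&(S>190)&(V>60)&(z<.12)
    rep('orange',orr,k=5)
    rep('chip',(z>.0165)&(z<.03)&near&(H>8)&(H<22)&(S>110),k=5)
    rep('plate',(S<40)&(z>.010)&(z<.018)&near,k=1)
    rep('bar',(z>.047)&(z<.056)&near&(S<60),k=2)
    rep('tall',(z>.08)&(z<.11)&(y>.05)&(y<.4)&(x>.3)&(x<.55),k=2)
    rep('saucer',(z>.013)&(z<.04)&(x>.45)&(y>.05)&(y<.4),k=2)
    rep('base',(z>.028)&(z<.045)&(y>.1)&(y<.4)&(x>.28)&(x<.45),k=2)
    if n=='top':
        for yy in(160,199,192,222): pass
        print('plywood z',np.nanmedian(z[150:190,260:300]))
    pm=((z>.018)&(z<.03)&(y>-.25)&(y<-.05)&(x<.45)&(x>.28))
    rep('lowobj',pm,k=6)
E
python3 m.py; python3 - <<'E'
import cv2
a=cv2.imread('pics/top0.png')[165:265,340:450];b=cv2.imread('pics/scene0.png')[235:385,75:250]
import numpy as np
a=cv2.resize(a,None,fx=4,fy=4,interpolation=2);b=cv2.resize(b,(350,300),interpolation=2)
o=np.zeros((400,800,3),np.uint8);o[:400,:440]=a;o[:300,445:795]=b;cv2.imwrite('pics/c.png',o)
E
```

```text
top redlike 191 px [425 217] rect c [ 0.5088 -0.2449] sz [0.0571 0.0486] ang 5.8 z [0.059  0.0641 0.068 ]
top redlike 6 px [379 179] rect c [ 0.6136 -0.1334] sz [0.0132 0.0035] ang 17.1 z [0.0344 0.0367 0.0396]
top turq 335 px [418 194] rect c [ 0.5742 -0.2381] sz [0.0557 0.0504] ang 5.6 z [0.042  0.0507 0.0536]
top turq 248 px [487 213] rect c [ 0.524  -0.4286] sz [0.1571 0.0479] ang 6.8 z [0.0358 0.04   0.0678]
top turq 51 px [354 200] rect c [ 0.5578 -0.0673] sz [0.0341 0.0101] ang 3.8 z [0.0253 0.0377 0.04  ]
top orange 202 px [224 218] rect c [0.5077 0.2792] sz [0.1186 0.0292] ang 12.6 z [0.0337 0.037  0.0402]
top chip 34 px [375 244] rect c [ 0.439  -0.1235] sz [0.0192 0.0114] ang 56.6 z [0.0191 0.0225 0.0261]
top chip 31 px [377 231] rect c [ 0.4739 -0.1297] sz [0.0111 0.0186] ang 40.2 z [0.0208 0.0238 0.0268]
top chip 30 px [374 221] rect c [ 0.5004 -0.1244] sz [0.0105 0.0166] ang 87.8 z [0.0206 0.0232 0.0248]
top plate 2929 px [388 231] rect c [ 0.4763 -0.1645] sz [0.1442 0.1716] ang 6.1 z [0.0118 0.0148 0.0174]
top bar 160 px [426 242] rect c [ 0.4431 -0.253 ] sz [0.0735 0.
[... 2730 characters left out ...]
13 0.2975] sz [0.0279 0.0315] ang 15.3 z [0.0294 0.0325 0.0408]
scene lowobj 60 px [161 264] rect c [ 0.4387 -0.1253] sz [0.0187 0.0133] ang 51.4 z [0.0194 0.0233 0.0258]
scene lowobj 4 px [127 282] rect c [ 0.4259 -0.1977] sz [0.0021 0.0052] ang 56.1 z [0.0182 0.0189 0.0191]
scene lowobj 3 px [141 264] rect c [ 0.4031 -0.1496] sz [0.0019 0.0025] ang 53.0 z [0.0182 0.0185 0.0186]
scene lowobj 3 px [159 270] rect c [ 0.4463 -0.1372] sz [0.0007 0.0054] ang 72.7 z [0.0182 0.0183 0.0191]
scene lowobj 3 px [136 276] rect c [ 0.4245 -0.1757] sz [0.0052 0.0014] ang 12.7 z [0.0182 0.0184 0.0189]
scene lowobj 3 px [148 278] rect c [ 0.4467 -0.1641] sz [0.0012 0.0049] ang 80.4 z [0.0182 0.0183 0.0194]
```

View pics/c.png

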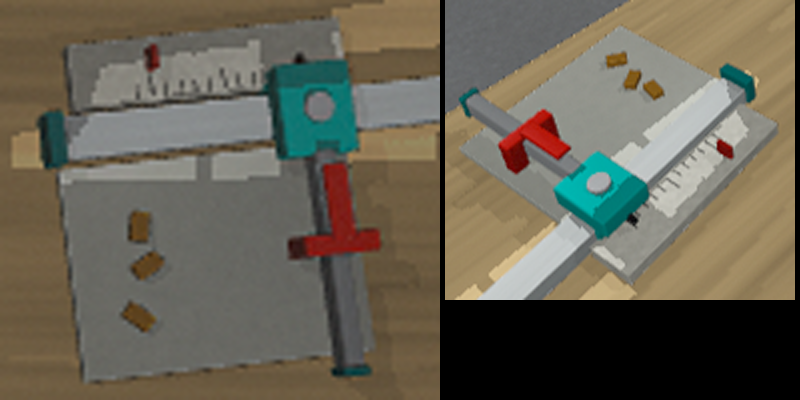

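The crop confirms the choice: the chips at left on the plate, the red lever straddling the bar, the pointer at the far side of the block, and the red mark on the strip. Rack yaw is about +6° and scraper yaw about +13°.

```bash
cat >> h.py <<'E'
th=np.deg2rad(6.0); O=np.array([.5765,-.240])
def rk(x,y): c,s=np.cos(th),np.sin(th); return O+[c*x-s*y,s*x+c*y]
def inv(p): c,s=np.cos(th),np.sin(th); d=np.asarray(p)[:2]-O; return np.array([c*d[0]+s*d[1],-s*d[0]+c*d[1]])
def go(p,yaw,s=None):
    """print tool-frame shift(mm) and turn(6deg units) to reach p with jaw axis at yaw deg (mod 180) pointing down"""
    s=s or env.state(); M=R.from_rotvec(s['orientation']); A=M.as_matrix()
    best=None
    for k in(0,180):
        a=np.deg2rad(yaw+k);X=np.array([np.cos(a),np.sin(a),0]);Y=np.array([0,0,-1.]);T=R.from_matrix(np.c_[X,Y,np.cross(X,Y)])
        r=(M.inv()*T).as_rotvec()
        if best is None or np.linalg.norm(r)<np.linalg.norm(best): best=r
    sh=A.T@(np.array(p)-s['position'])*1000
    print('to',np.round(p,4),'shift',sh.round(1),'turn6',(best/np.deg2rad(6)).round(2))
def st():
    s=env.state();A=R.from_rotvec(s['orientation']).as_matrix()
    print('t',round(s['clock'],2),'pos',s['position'].round(4),'toolx',A[:,0].round(3),'tooly',A[:,1].round(3),'q',s['joint_positions'].round(3),'F',s['ft_force'].round(2),'op',round(s['opening'],4))
E
python3 - <<'E'
from h import *
st()
go([.40,-.15,.22],120)
go([.5077,.277,.2],103)
E
```

```text
t 0.1 pos [ 0.1319 -0.585   0.2216] toolx [ 0.22  -0.976 -0.002] tooly [-0.     0.002 -1.   ] q [-1.406  0.092  1.232 -0.     1.82  -0.057] F [-0.42  0.12 -0.55] op 0.0879
to [ 0.4  -0.15  0.22] shift [-365.4    2.3  357.2] turn6 [-0.   -2.88 -0.02]
to [0.5077 0.277  0.2   ] shift [-758.2   23.   556.2] turn6 [-0.   -0.05 -0.02]
```

Request:
{"method": "jog_arm", "body": {
  "moves": "-36 0 35 0 0 0; -72 0 70 0 0 0; -108 0 105 0 0 0; -144 0 140 0 0 0; -180 0 175 0 0 0",
  "jaw": -1
}}

```text
clock: 0.6
position: [0.2629, -0.3701, 0.2215]
orientation: [-1.304, 1.046, -1.043]
ft_force: [0.6, -0.4, 0.7]
opening: 0.088
```

Request:
{"method": "jog_arm", "body": {
  "moves": "-36 0 35 0 0 0; -72 0 70 0 0 0; -108 0 105 0 0 0; -144 0 140 0 0 0; -180 0 175 0 0 0"
}}

```text
clock: 1.1
position: [0.3931, -0.1567, 0.2217]
orientation: [-1.304, 1.046, -1.043]
ft_force: [0.9, -0.2, 0.3]
opening: 0.0881
```

Request:
{"method": "jog_arm", "body": {
  "moves": "-40 0 20 0 0 0; -80 0 40 0 0 0; -120 0 60 0 0 0; -160 0 80 0 0 0; -200 0 100 0 0 0"
}}

```text
clock: 1.6
position: [0.4467, 0.0623, 0.2218]
orientation: [-1.304, 1.046, -1.043]
ft_force: [1.0, -0.1, 0.9]
opening: 0.0876
```

```bash
python3 -c "
from h import *
st();go([.5077,.277,.15],103)"
```

```text
t 1.6 pos [0.4467 0.0623 0.2218] toolx [ 0.219 -0.976 -0.002] tooly [-0.     0.002 -1.   ] q [ 0.062 -0.311  1.605  0.002  1.848  1.412] F [ 1.02 -0.12  0.93] op 0.0876
to [0.5077 0.277  0.15  ] shift [-195.9   72.3  106.6] turn6 [-0.   -0.05 -0.02]
```

Request:
{"method": "jog_arm", "body": {
  "moves": "-40 15 22 0 0 0; -80 30 44 0 0 0; -120 45 66 0 0 0; -160 60 88 0 0 0; -196 72 107 0 0 0"
}}

```text
clock: 2.1
position: [0.5078, 0.2792, 0.1485]
orientation: [-1.306, 1.046, -1.042]
ft_force: [0.1, -0.6, 0.0]
opening: 0.088
```

```bash
python3 -c "
from h import *
c=cap('wrist','w1.png')
st();go([.5077,.277,.05],103)"
```

```text
t 2.15 pos [0.5072 0.2837 0.1447] toolx [ 0.223 -0.975 -0.004] tooly [-0.006  0.003 -1.   ] q [0.448 0.042 1.419 0.005 1.684 1.795] F [-4.58 -0.65 -1.94] op 0.088
to [0.5077 0.277  0.05  ] shift [ 7.  94.7 -0.5] turn6 [ 0.05 -0.02 -0.04]
```

View pics/w1.png

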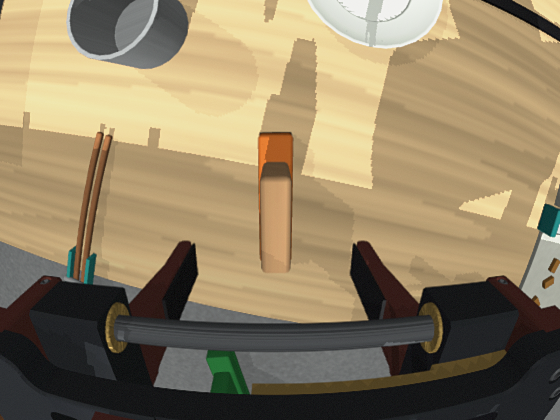

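The wrist view shows the scraper's wooden grip at (276,220), between the fingers and aligned with them. I'll descend.

Request:
{"method": "jog_arm", "body": {
  "moves": "7 20 0 0 0 0; 7 40 0 0 0 0; 7 60 0 0 0 0; 7 80 0 0 0 0; 7 90 0 0 0 0"
}}

```text
clock: 2.65
position: [0.507, 0.2765, 0.052]
orientation: [-1.312, 1.05, -1.036]
ft_force: [-0.3, -0.3, 0.6]
opening: 0.0877
```

```bash
python3 -c "
from h import *
st();go([.5077,.277,.049],103)"
```

```text
t 2.65 pos [0.507  0.2765 0.052 ] toolx [ 0.223 -0.975 -0.003] tooly [-0.01   0.001 -1.   ] q [0.437 0.072 1.554 0.005 1.524 1.783] F [-0.26 -0.25  0.65] op 0.0877
to [0.5077 0.277  0.049 ] shift [-0.3  3.   0.8] turn6 [ 0.09 -0.02 -0.03]
```

Request:
{"method": "jog_arm", "body": {
  "moves": "0 2 0 0.09 0 0; 0 2 0 0.09 0 0; 0 2 0 0.09 0 0; 0 2 0 0.09 0 0; 0 2 0 0.09 0 0",
  "jaw": 1,
  "grip_force": 40
}}

```text
clock: 3.15
position: [0.5075, 0.2767, 0.051]
orientation: [-1.303, 1.043, -1.04]
ft_force: [-0.2, -0.0, -0.6]
opening: 0.0517
```

Request:
{"method": "jog_arm", "body": {
  "moves": "0 0 0 0 0 0; 0 0 0 0 0 0; 0 0 0 0 0 0; 0 0 0 0 0 0; 0 0 0 0 0 0"
}}

```text
clock: 3.65
position: [0.5074, 0.2767, 0.0509]
orientation: [-1.303, 1.043, -1.04]
ft_force: [-0.1, 0.4, 0.4]
opening: 0.0222
```

```bash
python3 -c "
from h import *
st()
for y in (.065,.185): print(rk(-.093,y))
go([*rk(-.093,.065),.15],96)"
```

```text
t 3.65 pos [0.5074 0.2767 0.0509] toolx [ 0.223 -0.975 -0.004] tooly [ 0.001  0.004 -1.   ] q [0.438 0.065 1.564 0.003 1.511 1.784] F [-0.11  0.37  0.35] op 0.0222
[ 0.47721511 -0.18507722]
[ 0.4646717 -0.0657346]
to [ 0.4772 -0.1851  0.15  ] shift [ 443.1 -101.  -132.3] turn6 [-0.01  1.15 -0.04]
```

Request:
{"method": "jog_arm", "body": {
  "moves": "0 -15 0 0 0 0; 0 -40 0 0 0 0; 20 -60 -6 0 0.1 0; 60 -65 -18 0 0.3 0; 100 -65 -30 0 0.5 0"
}}

```text
clock: 4.15
position: [0.501, 0.1718, 0.1182]
orientation: [-1.28, 1.079, -1.079]
ft_force: [0.5, -0.5, -1.6]
opening: 0.0216
```

```bash
python3 -c "
from h import *
st()
go([*rk(-.093,.065),.11],96)"
```

```text
t 4.15 pos [0.501  0.1718 0.1182] toolx [ 0.173 -0.985 -0.004] tooly [ 0.004  0.005 -1.   ] q [ 0.264 -0.099  1.605  0.004  1.63   1.661] F [ 0.47 -0.48 -1.65] op 0.0216
to [ 0.4772 -0.1851  0.11  ] shift [347.5   6.4 -85.1] turn6 [-0.05  0.66 -0.04]
```

Request:
{"method": "jog_arm", "body": {
  "moves": "36 0 -9 0 0.1 0; 76 0 -19 0 0.3 0; 116 0 -28 0 0.5 0; 156 0 -38 0 0.66 0; 190 0 -46 0 0.66 0"
}}

```text
clock: 4.65
position: [0.4882, -0.0252, 0.1184]
orientation: [-1.249, 1.131, -1.132]
ft_force: [-0.3, 0.6, -2.2]
opening: 0.0219
```

Request:
{"method": "jog_arm", "body": {
  "moves": "40 0 -6 0 0 0; 80 0 -12 0 0 0; 110 0 -17 0 0 0; 127 0 -20 0 0 0; 127 0 -20 0 0 0"
}}

```text
clock: 5.15
position: [0.481, -0.1558, 0.1186]
orientation: [-1.248, 1.133, -1.136]
ft_force: [0.6, 0.3, -1.9]
opening: 0.0216
```

```bash
python3 - <<'E'
from h import *
st()
go([*rk(-.093,.065),.062],96)
c=cap('top','t1.png');w=pts(c);i=cv2.imread('pics/t1.png')[165:265,340:450]
cv2.imwrite('pics/t1c.png',cv2.resize(i,None,fx=5,fy=5,interpolation=2))
E
```

```text
t 5.15 pos [ 0.481  -0.1558  0.1186] toolx [ 0.1   -0.995 -0.003] tooly [ 0.006  0.003 -1.   ] q [-0.384 -0.164  1.664  0.005  1.638  1.087] F [ 0.63  0.29 -1.94] op 0.0216
to [ 0.4772 -0.1851  0.062 ] shift [28.9 56.5 -7. ] turn6 [-0.06 -0.04 -0.03]
```

View pics/t1c.png

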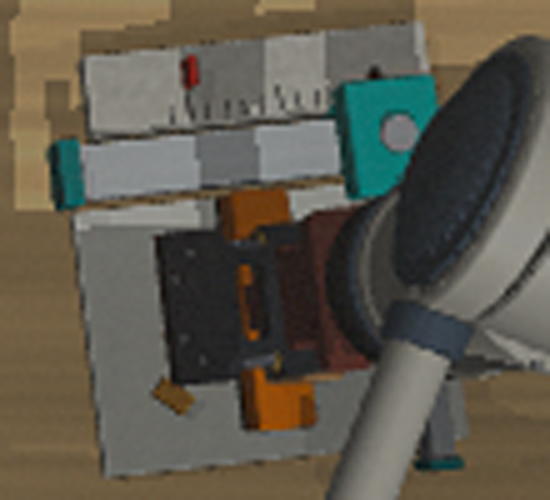

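The top crop shows the held scraper over the plate. The rail is clear of it, and the chip visible at (172,397) lies ahead on the +y side. I'll move back and lower.

Request:
{"method": "jog_arm", "body": {
  "moves": "15 0 -4 -0.06 0 0; 28 0 -7 -0.06 0 0; 29 15 -7 -0.06 0 0; 29 35 -7 -0.06 0 0; 29 48 -7 -0.06 0 0"
}}

```text
clock: 5.7
position: [0.4767, -0.1832, 0.0677]
orientation: [-1.254, 1.139, -1.129]
ft_force: [-0.8, -0.3, -1.5]
opening: 0.0218
```

```bash
python3 -c "
from h import *
st()
go([*rk(-.093,.065),.0595],96)"
```

```text
t 5.7 pos [ 0.4767 -0.1832  0.0677] toolx [ 0.101 -0.995 -0.005] tooly [-0.003  0.005 -1.   ] q [-0.436 -0.121  1.715  0.003  1.552  1.034] F [-0.81 -0.34 -1.53] op 0.0218
to [ 0.4772 -0.1851  0.0595] shift [2.  8.2 0.4] turn6 [ 0.02 -0.03 -0.05]
```

Request:
{"method": "jog_arm", "body": {
  "moves": "0 4 0 0 0 0; 0 8 0 0 0 0; 0 8 0 0 0 0; -8 8 0 0 0 0; -18 8 0 0 0 0"
}}

```text
clock: 6.2
position: [0.4751, -0.1648, 0.0602]
orientation: [-1.253, 1.138, -1.13]
ft_force: [0.4, -0.3, -1.5]
opening: 0.0221
```

Request:
{"method": "jog_arm", "body": {
  "moves": "-8 0 0 0 0 0; -16 0 0 0 0 0; -24 0 0 0 0 0; -32 0 0 0 0 0; -40 0 0 0 0 0"
}}

```text
clock: 6.7
position: [0.471, -0.1243, 0.0606]
orientation: [-1.253, 1.138, -1.13]
ft_force: [-0.1, 0.9, -1.3]
opening: 0.0219
```

```bash
python3 -c "
from h import *
st(); print(inv(env.state()['position']))
go([*rk(-.093,.18),.0595],96)"
```

```text
t 6.7 pos [ 0.471  -0.1243  0.0606] toolx [ 0.101 -0.995 -0.005] tooly [-0.002  0.005 -1.   ] q [-0.331 -0.184  1.785  0.004  1.544  1.139] F [-0.07  0.88 -1.28] op 0.0219
[-0.09280918  0.12605309]
to [ 0.4652 -0.0707  0.0595] shift [-53.9   1.3  -0.4] turn6 [ 0.01 -0.04 -0.05]
```

Request:
{"method": "jog_arm", "body": {
  "moves": "-8 1 0 0 0 0; -16 1 0 0 0 0; -24 1 0 0 0 0; -32 1 0 0 0 0; -40 1 0 0 0 0"
}}

```text
clock: 7.2
position: [0.467, -0.084, 0.0599]
orientation: [-1.253, 1.138, -1.131]
ft_force: [0.6, -0.4, -0.9]
opening: 0.0216
```

Request:
{"method": "jog_arm", "body": {
  "moves": "-8 0 0 0 0 0; -16 0 0 0 0 0; -24 0 0 0 0 0; -30 0 0 0 0 0; -30 0 0 0 0 0"
}}

```text
clock: 7.7
position: [0.4638, -0.0532, 0.0598]
orientation: [-1.253, 1.138, -1.129]
ft_force: [-0.6, -0.2, -1.3]
opening: 0.0219
```

```bash
python3 - <<'E'
from h import *
st(); print(inv(env.state()['position']))
c=cap('scene','s1.png');i=cv2.imread('pics/s1.png')[190:350,75:275]
cv2.imwrite('pics/s1c.png',cv2.resize(i,None,fx=4,fy=3.7,interpolation=2))
E
```

```text
t 7.7 pos [ 0.4638 -0.0532  0.0598] toolx [ 0.102 -0.995 -0.005] tooly [-0.002  0.005 -1.   ] q [-0.191 -0.243  1.837  0.005  1.551  1.278] F [-0.64 -0.15 -1.33] op 0.0219
[-0.0925719   0.19752367]
```

View pics/s1c.png

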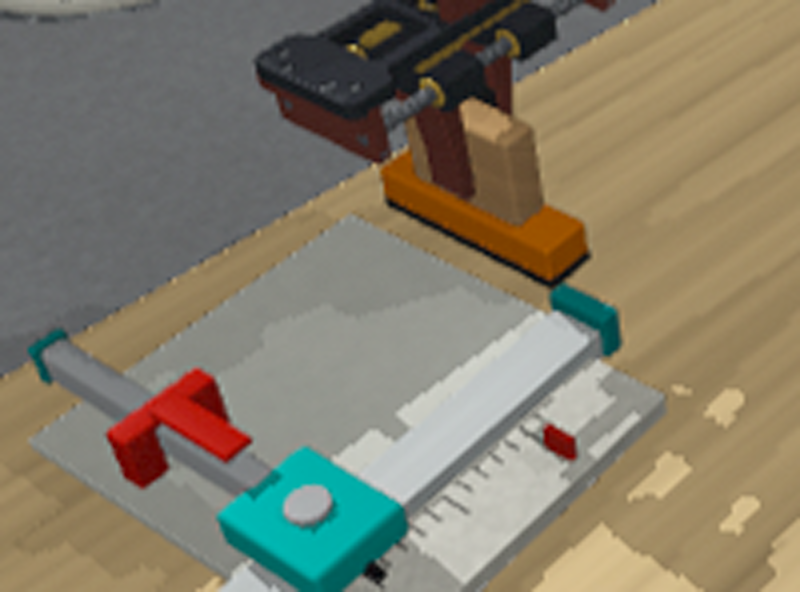

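The scene crop shows the plate empty and the scraper just past its +y edge. I'll lift the scraper and set it down farther out along +y.

Request:
{"method": "jog_arm", "body": {
  "moves": "0 -15 0 0 0 0; 0 -40 0 0 0 0; -30 -60 5 0 0 0; -70 -60 12 0 0 0; -110 -60 20 0 0 0"
}}

```text
clock: 8.25
position: [0.4736, 0.0581, 0.1229]
orientation: [-1.25, 1.137, -1.133]
ft_force: [1.0, 0.1, -2.3]
opening: 0.0218
```

```bash
python3 - <<'E'
from h import *
c=cap('top','t2.png');w=pts(c);hsv=cv2.cvtColor(c['img'],cv2.COLOR_RGB2HSV)
z=w[...,2]
m=(z>.0105)&(z<.03)&(w[...,1]>-.09)&(w[...,1]<.1)&(w[...,0]>.36)&(w[...,0]<.58)
N,l,s,_=cv2.connectedComponentsWithStats(m.astype(np.uint8))
for i in range(1,N):
    if s[i,4]>8: p=w[l==i];print(s[i],p.mean(0).round(4),inv(p.mean(0)).round(3))
st();go([.485,.14,.052],96)
i=cv2.imread('pics/t2.png')[165:270,220:370]
cv2.imwrite('pics/t2c.png',cv2.resize(i,None,fx=5,fy=5,interpolation=2))
E
```

```text
[345 244   5   4  17] [ 0.4348 -0.0521  0.0154] [-0.121  0.202]
t 8.3 pos [0.4733 0.0639 0.1223] toolx [ 0.104 -0.995 -0.01 ] tooly [ 0.001  0.01  -1.   ] q [ 0.056 -0.241  1.724  0.01   1.658  1.523] F [-1.89  4.54 -2.42] op 0.0222
to [0.485 0.14  0.052] shift [-73.8  71.   19.4] turn6 [-0.02 -0.01 -0.09]
```

View pics/t2c.png

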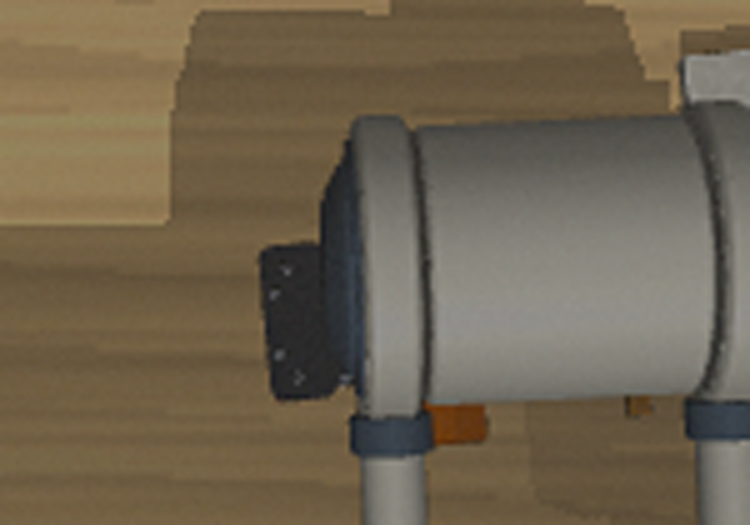

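One chip is now on the plywood beyond the plate; the arm hides the others. I'll go on and set the scraper down at (.485,.14).

Request:
{"method": "jog_arm", "body": {
  "moves": "-36 0 9 0 0 -0.1; -74 0 19 0 0 -0.1; -74 20 19 0 0 -0.1; -74 40 19 0 0 -0.1; -74 55 19 0 0 -0.1"
}}

```text
clock: 8.8
position: [0.4846, 0.14, 0.0676]
orientation: [-1.257, 1.13, -1.133]
ft_force: [0.3, 0.6, -2.2]
opening: 0.0217
```

```bash
python3 - <<'E'
from h import *
st();go([.485,.14,.051],96)
E
```

```text
t 8.8 pos [0.4846 0.14   0.0676] toolx [ 0.104 -0.995  0.001] tooly [ 0.001 -0.001 -1.   ] q [ 2.150e-01 -1.440e-01  1.736e+00 -1.000e-03  1.548e+00  1.681e+00] F [ 0.3   0.6  -2.25] op 0.0217
to [0.485 0.14  0.051] shift [ 0.  16.6  0.4] turn6 [-0.01 -0.    0.01]
```

Request:
{"method": "jog_arm", "body": {
  "moves": "0 6 0 0 0 0; 0 11 0 0 0 0; 0 15 0 0 0 0; 0 17 0 0 0 0; 0 17 0 0 0 0"
}}

```text
clock: 9.3
position: [0.485, 0.14, 0.0512]
orientation: [-1.256, 1.13, -1.134]
ft_force: [0.4, 0.4, -1.8]
opening: 0.022
```

```bash
python3 - <<'E'
from h import *
st()
E
```

```text
t 9.3 pos [0.485  0.14   0.0512] toolx [ 0.104 -0.995  0.001] tooly [ 0.002 -0.001 -1.   ] q [ 2.140e-01 -1.340e-01  1.757e+00 -1.000e-03  1.516e+00  1.681e+00] F [ 0.4   0.4  -1.82] op 0.022
```

Request:
{"method": "jog_arm", "body": {
  "moves": "0 0.5 0 0 0 0; 0 1 0 0 0 0; 0 1 0 0 0 0; 0 1 0 0 0 0; 0 1 0 0 0 0"
}}

```text
clock: 9.8
position: [0.4854, 0.14, 0.0509]
orientation: [-1.255, 1.129, -1.134]
ft_force: [0.1, -1.3, 4.0]
opening: 0.0217
```

Request:
{"method": "jog_arm", "body": {
  "moves": "0 0 0 0 0 0; 0 0 0 0 0 0; 0 0 0 0 0 0; 0 0 0 0 0 0; 0 0 0 0 0 0",
  "jaw": -1
}}

```text
clock: 10.3
position: [0.4853, 0.14, 0.0507]
orientation: [-1.255, 1.129, -1.134]
ft_force: [-0.2, -0.1, -0.7]
opening: 0.0585
```

Request:
{"method": "jog_arm", "body": {
  "moves": "0 0 0 0 0 0; 0 0 0 0 0 0; 0 -15 0 0 0 0; 0 -35 0 0 0 0; 0 -60 0 0 0 0"
}}

```text
clock: 10.8
position: [0.4847, 0.1399, 0.1117]
orientation: [-1.256, 1.13, -1.134]
ft_force: [1.3, 0.1, -0.2]
opening: 0.0878
```

Request:
{"method": "jog_arm", "body": {
  "moves": "0 -30 0 0 0 0; 0 -60 0 0 0 0; 0 -90 0 0 0 0; 0 -100 -30 0 0 0; 0 -100 -60 0 0 0"
}}

```text
clock: 11.3
position: [0.425, 0.1338, 0.2151]
orientation: [-1.252, 1.128, -1.135]
ft_force: [0.0, 0.5, 0.1]
opening: 0.0876
```

```bash
python3 - <<'E'
from h import *
st(); p=rk(-.138,0);print(p);go([*p,.2],96)
c=cap('scene','s2.png')
i=cv2.imread('pics/s2.png')[120:400,60:400]
cv2.imwrite('pics/s2c.png',cv2.resize(i,(728,600),interpolation=2))
E
```

```text
t 11.3 pos [0.425  0.1338 0.2151] toolx [ 0.104 -0.995  0.001] tooly [ 0.006  0.    -1.   ] q [ 2.300e-01 -3.340e-01  1.635e+00 -1.000e-03  1.834e+00  1.696e+00] F [0.05 0.46 0.1 ] op 0.0876
[ 0.43925598 -0.25442493]
to [ 0.4393 -0.2544  0.2   ] shift [387.6  15.1 -26.3] turn6 [-0.06 -0.01  0.01]
```

View pics/s2c.png

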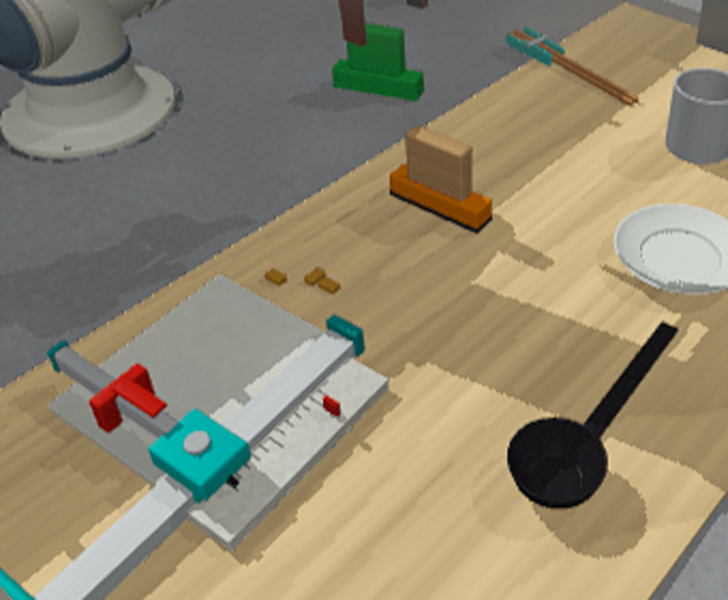

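The scene shows all three chips on the plywood at (275–330,275) and the scraper upright at (440,190); the bystanders look untouched. Next is the crossbar.

Request:
{"method": "jog_arm", "body": {
  "moves": "40 0 -3 0 0 0; 80 0 -6 0 0 0; 120 0 -9 0 0 0; 160 0 -12 0 0 0; 200 0 -15 0 0 0"
}}

```text
clock: 11.85
position: [0.4274, -0.0684, 0.2161]
orientation: [-1.253, 1.127, -1.135]
ft_force: [1.1, 0.2, -0.3]
opening: 0.0879
```

Request:
{"method": "jog_arm", "body": {
  "moves": "40 10 -3 0 0 0; 80 20 -6 0 0 0; 120 35 -9 0 0 0; 160 50 -9 0 0 0; 187 65 -9 0 0 0"
}}

```text
clock: 12.35
position: [0.4383, -0.2579, 0.1518]
orientation: [-1.253, 1.127, -1.137]
ft_force: [-0.1, 0.2, 0.3]
opening: 0.0878
```

Request:
{"method": "jog_arm", "body": {
  "moves": "0 0 0 0 0 0; 0 0 0 0 0 0; 0 0 0 0 0 0; 0 0 0 0 0 0; 0 0 0 0 0 0"
}}

```text
clock: 12.85
position: [0.4387, -0.2572, 0.1529]
orientation: [-1.253, 1.124, -1.138]
ft_force: [-0.6, -0.1, -0.4]
opening: 0.0882
```

```bash
python3 - <<'E'
from h import *
st(); p=rk(-.142,0);go([*p,.02],96)
cap('wrist','w2.png')
E
```

```text
t 12.85 pos [ 0.4387 -0.2572  0.1529] toolx [ 0.105 -0.995  0.003] tooly [ 0.008 -0.002 -1.   ] q [-0.599 -0.167  1.605  0.003  1.695  0.867] F [-0.57 -0.12 -0.44] op 0.0882
to [ 0.4353 -0.2548  0.02  ] shift [ -3.1 132.9  -4.2] turn6 [-0.08  0.    0.03]
```

View pics/w2.png

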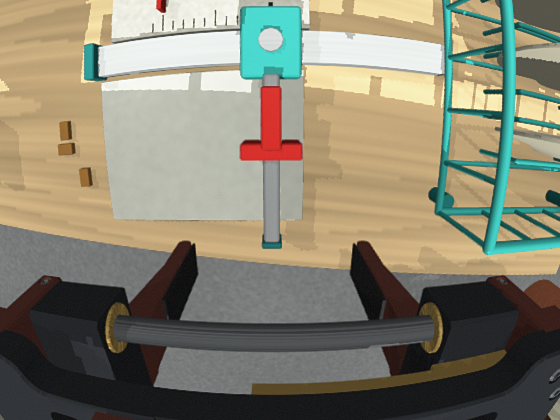

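The wrist view shows the bar centred between the fingers, with its free end at (271,240) and the lever's cross at (271,150). I'll descend.

Request:
{"method": "jog_arm", "body": {
  "moves": "-3 30 -4 -0.08 0 0; -3 60 -4 -0.08 0 0; -3 85 -4 -0.08 0 0; -3 105 -4 -0.08 0 0; -3 118 -4 -0.08 0 0"
}}

```text
clock: 13.4
position: [0.4348, -0.2541, 0.033]
orientation: [-1.26, 1.132, -1.132]
ft_force: [0.4, 0.6, -0.2]
opening: 0.0875
```

```bash
python3 - <<'E'
from h import *
st(); p=rk(-.142,0);go([*p,.021],96)
E
```

```text
t 13.4 pos [ 0.4348 -0.2541  0.033 ] toolx [ 0.105 -0.994  0.002] tooly [-0.002 -0.002 -1.   ] q [-0.594 -0.122  1.779 -0.003  1.485  0.871] F [ 0.43  0.56 -0.23] op 0.0875
to [ 0.4353 -0.2548  0.021 ] shift [ 0.7 12.   0.4] turn6 [0.02 0.01 0.02]
```

Request:
{"method": "jog_arm", "body": {
  "moves": "0 6 0 0 0 0; 0 11 0 0 0 0; 0 12 0 0 0 0; 0 12 0 0 0 0; 0 12 0 0 0 0",
  "jaw": 1,
  "grip_force": 25
}}

```text
clock: 13.9
position: [0.4352, -0.2545, 0.022]
orientation: [-1.26, 1.13, -1.133]
ft_force: [-0.6, 0.6, -0.5]
opening: 0.0512
```

Request:
{"method": "jog_arm", "body": {
  "moves": "0 0 0 0 0 0; 0 0 0 0 0 0; 0 0 0 0 0 0; 0 0 0 0 0 0; 0 0 0 0 0 0"
}}

```text
clock: 14.4
position: [0.4353, -0.255, 0.022]
orientation: [-1.261, 1.13, -1.134]
ft_force: [0.8, -2.4, -0.5]
opening: 0.0139
```

Request:
{"method": "jog_arm", "body": {
  "moves": "0 0 0 0 0 0; 0 0 0 0 0 0; 0 0 0 0 0 0; 0 0 0 0 0 0; 0 0 0 0 0 0"
}}

```text
clock: 14.9
position: [0.4353, -0.2551, 0.022]
orientation: [-1.261, 1.13, -1.134]
ft_force: [0.4, -3.2, -0.9]
opening: 0.0139
```

```bash
python3 - <<'E'
from h import *
st(); print(inv(env.state()['position']))
E
```

```text
t 14.9 pos [ 0.4353 -0.2551  0.022 ] toolx [ 0.105 -0.994  0.004] tooly [-0.    -0.004 -1.   ] q [-0.595 -0.114  1.791 -0.004  1.462  0.871] F [ 0.44 -3.15 -0.88] op 0.0139
[-0.14199191 -0.00025435]
```

Request:
{"method": "jog_arm", "body": {
  "moves": "-6 0 0 0 0 0; -16 0 0 0 0 0; -26 0 0 0 0 0; -36 0 0 0 0 0; -46 0 0 0 0 0"
}}

```text
clock: 15.4
position: [0.4303, -0.2094, 0.022]
orientation: [-1.261, 1.129, -1.135]
ft_force: [0.8, -5.5, -1.6]
opening: 0.0143
```

Request:
{"method": "jog_arm", "body": {
  "moves": "-10 0 0 0 0 0; -20 0 0 0 0 0; -30 0 0 0 0 0; -40 0 0 0 0 0; -46 0 0 0 0 0"
}}

```text
clock: 15.9
position: [0.4253, -0.1637, 0.022]
orientation: [-1.263, 1.128, -1.136]
ft_force: [-0.8, -6.4, -0.5]
opening: 0.014
```

Request:
{"method": "jog_arm", "body": {
  "moves": "0 0 0 0 0 0; 0 0 0 0 0 0; 0 0 0 0 0 0; 0 0 0 0 0 0; 0 0 0 0 0 0"
}}

```text
clock: 16.4
position: [0.4253, -0.164, 0.022]
orientation: [-1.263, 1.129, -1.137]
ft_force: [1.9, -6.0, -0.9]
opening: 0.014
```

```bash
cat > meas.py <<'E'
from h import *
import sys
tag=sys.argv[1]
st(); print(inv(env.state()['position']))
o=[]
for n in('scene','top'):
    c=cap(n,f'{n}_{tag}.png');w=pts(c);hsv=cv2.cvtColor(c['img'],cv2.COLOR_RGB2HSV).astype(int);H,S,V=[hsv[...,i] for i in range(3)]
    rr=np.stack([(w[...,0]-O[0])*np.cos(th)+(w[...,1]-O[1])*np.sin(th),-(w[...,0]-O[0])*np.sin(th)+(w[...,1]-O[1])*np.cos(th)],-1)
    X,Y=rr[...,0],rr[...,1];z=w[...,2]
    red=((H<8)|(H>172))&(S>130)
    def f(name,m):
        p=rr[m];
        if len(p)>2: print(n,name,len(p),'mean',p.mean(0).round(4),'y mid',((np.percentile(p[:,1],3)+np.percentile(p[:,1],97))/2).round(4),'min',p.min(0).round(4),'max',p.max(0).round(4),'px',np.argwhere(m)[:,::-1].mean(0).round(1))
    f('mark',red&(X>.03)&(X<.065)&(Y>.07)&(Y<.13)&(z>.018)&(z<.045))
    f('ptr',(V<55)&(S<120)&(X>.028)&(X<.045)&(Y>-.03)&(Y<.13)&(z>.02)&(z<.06))
    f('block',(H>82)&(H<98)&(S>120)&(X>-.04)&(X<.04)&(Y>-.05)&(Y<.15)&(z>.045)&(z<.06))
    f('lever',red&(X<-.03)&(X>-.14)&(Y<.15)&(Y>-.05)&(z>.02)&(z<.075))
    f('levercheek',red&(X<-.03)&(X>-.14)&(Y<.15)&(Y>-.05)&(z>.02)&(z<.048))
E
python3 meas.py a; python3 - <<'E'
import cv2,numpy as np
a=cv2.imread('pics/top_a.png')[160:230,350:430];b=cv2.imread('pics/scene_a.png')[240:350,110:260]
o=np.zeros((600,800,3),np.uint8);o[:350,:400]=cv2.resize(a,(400,350),interpolation=2);o[:293,400:]=cv2.resize(b,(400,293),interpolation=2)
cv2.imwrite('pics/ca.png',o[:360])
E
```

```text
t 16.4 pos [ 0.4253 -0.164   0.022 ] toolx [ 0.105 -0.994  0.007] tooly [-0.    -0.007 -1.   ] q [-0.438 -0.255  1.915 -0.007  1.478  1.029] F [ 1.95 -6.04 -0.88] op 0.014
[-0.14238898  0.0914157 ]
scene mark 49 mean [0.0485 0.0986] y mid 0.0991 min [0.0393 0.097 ] max [0.0558 0.1012] px [214.5 309. ]
scene ptr 9 mean [0.035  0.0926] y mid 0.0927 min [0.032 0.091] max [0.0374 0.0944] px [206.6 307.4]
scene block 671 mean [0.0034 0.0892] y mid 0.091 min [-0.0301  0.0673] max [0.0318 0.1159] px [191.1 294.2]
scene lever 544 mean [-0.0911  0.0862] y mid 0.09 min [-0.1395  0.0668] max [-0.0394  0.1153] px [153.1 270.9]
scene levercheek 109 mean [-0.1041  0.0758] y mid 0.0833 min [-0.1392  0.0668] max [-0.0834  0.1153] px [146.1 278.4]
top mark 13 mean [0.0472 0.102 ] y mid 0.1014 min [0.0416 0.0981] max [0.0545 0.1042] px [377.9 179. ]
top ptr 5 mean [0.0356 0.1016] y mid 0.1058 min [0.0289 0.0944] max [0.0389 0.1192] px [378.4 183.4]
top block 377 mean [0.0006 0.0955] y mid 0.095 min [-0.0301  0.0699] max [0.0312 0.1194] px [384.  195.1]
top lever 207 mean [-0.0764  0.0955] y mid 0.0957 min [-0.0969  0.0692] max [-0.0388  0.1193] px [389.1 223.7]
top levercheek 6 mean [-0.0897  0.1183] y mid 0.1181 min [-0.0947  0.1174] max [-0.0864  0.1186] px [378.7 230.2]
```

View pics/ca.png

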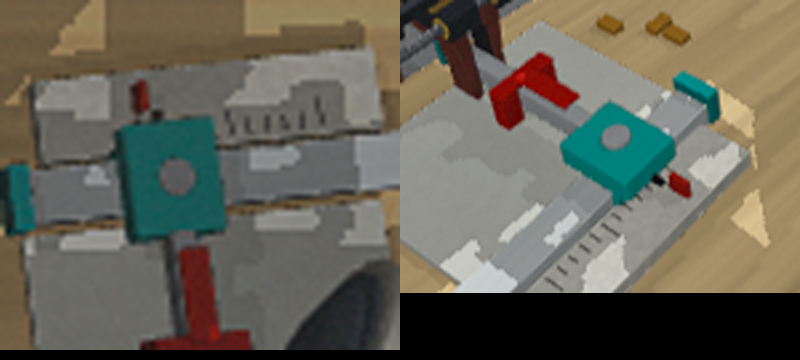

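Both views show the pointer just short of the red mark, by about 6.5 mm. I'll pull the rest and average several captures.

Request:
{"method": "jog_arm", "body": {
  "moves": "-2 0 0 0 0 0; -4 0 0 0 0 0; -6.5 0 0 0 0 0; -6.5 0 0 0 0 0; -6.5 0 0 0 0 0"
}}

```text
clock: 17.0
position: [0.4247, -0.1578, 0.022]
orientation: [-1.263, 1.129, -1.137]
ft_force: [0.5, -5.0, -0.9]
opening: 0.0139
```

```bash
cat > mm.py <<'E'
from h import *
st(); print(inv(env.state()['position']))
for n in('scene','top'):
    D=[]
    for k in range(5):
        c=cap(n,f'{n}_last.png');w=pts(c);H,S,V=[a.astype(int) for a in cv2.split(cv2.cvtColor(c['img'],cv2.COLOR_RGB2HSV))]
        dx,dy=w[...,0]-O[0],w[...,1]-O[1];X=dx*np.cos(th)+dy*np.sin(th);Y=-dx*np.sin(th)+dy*np.cos(th);z=w[...,2]
        mid=lambda m,lo=4,hi=96:(np.percentile(Y[m],lo)+np.percentile(Y[m],hi))/2 if m.sum()>2 else np.nan
        red=((H<8)|(H>172))&(S>130)
        D.append([mid(red&(X>.03)&(X<.065)&(Y>.07)&(Y<.13)&(z>.018)&(z<.045)),
         mid((V<55)&(S<120)&(X>.032)&(X<.040)&(Y>.08)&(Y<.12)&(z>.02)&(z<.06)),
         mid((H>82)&(H<98)&(S>120)&(X>-.03)&(X<.03)&(Y>.05)&(Y<.15)&(z>.045)&(z<.06),1,99),
         mid(red&(X<-.03)&(X>-.14)&(Y<.16)&(Y>.05)&(z>.057)&(z<.075),1,99),
         np.percentile(X[red&(X<-.03)&(X>-.14)&(Y<.16)&(Y>.05)&(z>.045)&(z<.075)],[1,99]).mean()])
    print(n,'mark ptr block levermid leverX',np.nanmean(D,0).round(4),'sd',np.nanstd(D,0).round(4))
E
python3 mm.py
```

```text
t 17.0 pos [ 0.4247 -0.1578  0.022 ] toolx [ 0.104 -0.995  0.007] tooly [-0.    -0.007 -1.   ] q [-0.426 -0.263  1.922 -0.007  1.48   1.041] F [ 0.48 -5.01 -0.92] op 0.0139
[-0.14242122  0.0976636 ]
scene mark ptr block levermid leverX [ 0.099   0.0983  0.0975  0.097  -0.0894] sd [0.0001 0.0003 0.0001 0.0002 0.0003]
top mark ptr block levermid leverX [ 0.1016  0.1011  0.1008  0.1    -0.0685] sd [0.0003 0.0002 0.0001 0.0003 0.    ]
```

Request:
{"method": "jog_arm", "body": {
  "moves": "-0.8 0 0 0 0 0; -0.8 0 0 0 0 0; -0.8 0 1 0 0 0; -0.8 0 3 0 0 0; -0.8 0 5 0 0 0",
  "grip_force": 10
}}

```text
clock: 18.0
position: [0.4261, -0.1575, 0.0217]
orientation: [-1.269, 1.136, -1.134]
ft_force: [-14.5, -6.3, 5.5]
opening: 0.0138
```

Request:
{"method": "jog_arm", "body": {
  "moves": "0 0 2 0 0 0; 0 0 4 0 0 0; 0 0 6 0 0 0; 0 0 8 0 0 0; 0 0 10 0 0 0"
}}

```text
clock: 18.5
position: [0.4319, -0.1576, 0.0206]
orientation: [-1.277, 1.144, -1.131]
ft_force: [-15.0, -7.3, 3.7]
opening: 0.0142
```

```bash
python3 mm.py
```

```text
t 18.5 pos [ 0.4319 -0.1576  0.0206] toolx [ 0.102 -0.995  0.008] tooly [-0.02 -0.01 -1.  ] q [-0.411 -0.224  1.892 -0.017  1.488  1.06 ] F [-14.99  -7.26   3.69] op 0.0142
[-0.1352308   0.09705443]
scene mark ptr block levermid leverX [ 0.0991  0.0973  0.0969  0.0965 -0.0892] sd [0.0001 0.0003 0.0001 0.0001 0.0003]
top mark ptr block levermid leverX [ 0.1015  0.1009  0.1003  0.1001 -0.0683] sd [0.0002 0.0003 0.0002 0.0002 0.0001]
```

Request:
{"method": "jog_arm", "body": {
  "moves": "0 0 0 0 0 0; 0 -1 0 0.2 0 0; 0 -1 0 0.2 0 0; -1 -1 2 0.2 0 0; -1 -1 4 0.2 0 0",
  "grip_force": 4
}}

```text
clock: 19.5
position: [0.4341, -0.1569, 0.021]
orientation: [-1.264, 1.133, -1.139]
ft_force: [-5.4, -6.9, -0.1]
opening: 0.0144
```

```bash
python3 mm.py; python3 -c "
from h import *
go([*rk(-.12,.0985),.022],96)"
```

```text
t 19.5 pos [ 0.4341 -0.1569  0.021 ] toolx [ 0.101 -0.995  0.008] tooly [-0.003 -0.009 -1.   ] q [-0.414 -0.235  1.9   -0.009  1.475  1.057] F [-5.41 -6.93 -0.08] op 0.0144
[-0.13295536  0.09751706]
scene mark ptr block levermid leverX [ 0.0992  0.098   0.0972  0.0969 -0.0891] sd [0.0002 0.0003 0.0001 0.0002 0.0002]
top mark ptr block levermid leverX [ 0.1016  0.101   0.1007  0.1    -0.068 ] sd [0.0001 0.0001 0.0001 0.0003 0.0001]
to [ 0.4469 -0.1546  0.022 ] shift [-1.  -1.1 12.7] turn6 [ 0.03 -0.04  0.08]
```

Request:
{"method": "jog_arm", "body": {
  "moves": "-0.5 -0.5 3 0.05 -0.04 0.08; -1 -1 6 0.05 -0.04 0.08; -1 -1 9 0.05 -0.04 0.08; -1 -1 12 0.05 -0.04 0.08; -1 -1 15 0.05 -0.04 0.08"
}}

```text
clock: 20.5
position: [0.4471, -0.1551, 0.021]
orientation: [-1.259, 1.134, -1.131]
ft_force: [-6.1, -6.2, -1.1]
opening: 0.0138
```

```bash
python3 -c "
from h import *
st();print(inv(env.state()['position']));go([*rk(-.105,.0985),.022],96)"
```

```text
t 20.5 pos [ 0.4471 -0.1551  0.021 ] toolx [ 0.104 -0.995  0.   ] tooly [-0.003 -0.    -1.   ] q [-0.405 -0.197  1.868 -0.002  1.473  1.062] F [-6.12 -6.18 -1.06] op 0.0138
[-0.11984717  0.09791416]
to [ 0.4618 -0.153   0.022 ] shift [-0.6 -1.  14.8] turn6 [ 0.03 -0.01  0.  ]
```

Request:
{"method": "jog_arm", "body": {
  "moves": "-0.6 -1 3 0.05 0 0; -1 -1 6 0.05 0 0; -1 -1 9 0.05 0 0; -1 -1 12 0.05 0 0; -1 -1 15 0.05 0 0"
}}

```text
clock: 21.0
position: [0.4594, -0.1534, 0.0209]
orientation: [-1.26, 1.136, -1.131]
ft_force: [-8.3, -6.7, -0.1]
opening: 0.0141
```

```bash
python3 mm.py; python3 -c "
from h import *
go([*rk(-.09,.0985),.022],96)"
```

```text
t 21.0 pos [ 0.4594 -0.1534  0.0209] toolx [ 0.103 -0.995  0.   ] tooly [-0.005 -0.001 -1.   ] q [-0.391 -0.164  1.839 -0.002  1.47   1.077] F [-8.34 -6.72 -0.09] op 0.0141
[-0.10740898  0.09838972]
scene mark ptr block levermid leverX [ 0.099   0.0992  0.0979  0.0978 -0.0762] sd [0.     0.0002 0.0001 0.0001 0.0002]
top mark ptr block levermid leverX [ 0.1017  0.1014  0.1013  0.101  -0.0591] sd [0.0002 0.0001 0.0001 0.0001 0.0036]
to [ 0.4767 -0.1514  0.022 ] shift [-0.1 -1.1 17. ] turn6 [ 0.03 -0.01  0.  ]
```

Request:
{"method": "jog_arm", "body": {
  "moves": "-0.3 -1 3 0.05 0 0; -0.3 -1 6 0.05 0 0; -0.3 -1 9 0.05 0 0; -0.3 -1 12 0.05 0 0; -0.3 -1 15 0.05 0 0"
}}

```text
clock: 22.0
position: [0.4721, -0.1523, 0.0209]
orientation: [-1.26, 1.137, -1.132]
ft_force: [-8.2, -6.4, 0.6]
opening: 0.0142
```

Request:
{"method": "jog_arm", "body": {
  "moves": "-0.3 -1 2 0.05 0 0; -0.3 -1 4 0.05 0 0; -0.3 -1 6 0.05 0 0; -0.3 -1 8 0.05 0 0; -0.3 -1 10 0.05 0 0"
}}

```text
clock: 22.5
position: [0.4796, -0.1518, 0.0209]
orientation: [-1.26, 1.138, -1.132]
ft_force: [-7.1, -6.2, 0.9]
opening: 0.0138
```

```bash
python3 mm.py; python3 -c "
from h import *
go([*rk(-.085,.0985),.022],96)"
```

```text
t 22.5 pos [ 0.4796 -0.1518  0.0209] toolx [ 0.101 -0.995  0.   ] tooly [-0.006 -0.001 -1.   ] q [-0.372 -0.11   1.79  -0.003  1.467  1.098] F [-7.06 -6.23  0.94] op 0.0138
[-0.08719437  0.09788675]
scene mark ptr block levermid leverX [ 0.0991  0.0982  0.0972  0.0971 -0.0629] sd [0.0001 0.0004 0.0001 0.0002 0.0002]
top mark ptr block levermid leverX [ 0.1015  0.101   0.1007  0.1004 -0.0504] sd [0.0003 0.0003 0.0002 0.0002 0.0016]
to [ 0.4817 -0.1509  0.022 ] shift [-0.7 -1.1  2. ] turn6 [ 0.05 -0.03  0.  ]
```

Request:
{"method": "jog_arm", "body": {
  "moves": "-0.6 -1 2 0.05 -0.03 0; -1 -1 4 0.05 -0.03 0; -1 -1 5 0.05 -0.03 0; -1 -1 6 0.05 -0.03 0; -1 -1 7 0.05 -0.03 0"
}}

```text
clock: 23.5
position: [0.484, -0.151, 0.0209]
orientation: [-1.262, 1.137, -1.13]
ft_force: [-8.1, -5.8, 1.8]
opening: 0.0141
```

```bash
python3 -c "
from h import *
st();print(inv(env.state()['position']));go([*rk(-.082,.0985),.022],96)"
```

```text
t 23.5 pos [ 0.484  -0.151   0.0209] toolx [ 0.103 -0.995  0.   ] tooly [-0.007 -0.001 -1.   ] q [-0.367 -0.098  1.779 -0.003  1.466  1.101] F [-8.06 -5.83  1.76] op 0.0141
[-0.08265795  0.09820761]
to [ 0.4847 -0.1506  0.022 ] shift [-0.3 -1.1  0.7] turn6 [ 0.06 -0.01  0.  ]
```

Request:
{"method": "jog_arm", "body": {
  "moves": "-0.4 -1 2 0.06 0 0; -0.4 -1 4 0.06 0 0; -0.4 -1 6 0.06 0 0; -0.4 -1 7 0.06 0 0; -0.4 -1 8 0.06 0 0"
}}

```text
clock: 24.0
position: [0.4894, -0.1506, 0.0209]
orientation: [-1.261, 1.138, -1.131]
ft_force: [-8.5, -5.8, 0.6]
opening: 0.014
```

```bash
python3 mm.py; python3 -c "
from h import *
go([*rk(-.078,.0985),.022],96)"
```

```text
t 24.0 pos [ 0.4894 -0.1506  0.0209] toolx [ 0.102 -0.995  0.   ] tooly [-0.007 -0.001 -1.   ] q [-0.363 -0.084  1.766 -0.004  1.466  1.106] F [-8.52 -5.81  0.62] op 0.014
[-0.0772943   0.09801012]
scene mark ptr block levermid leverX [ 0.099   0.0979  0.0974  0.0976 -0.0581] sd [0.0001 0.0002 0.0001 0.0002 0.0002]
top mark ptr block levermid leverX [ 0.1016  0.1012  0.101   0.1003 -0.0461] sd [0.0001 0.0002 0.0001 0.0003 0.0004]
to [ 0.4886 -0.1502  0.022 ] shift [-0.5 -1.1 -0.8] turn6 [ 0.06 -0.02  0.  ]
```

Request:
{"method": "jog_arm", "body": {
  "moves": "-0.5 -1 2 0.06 -0.02 0; -0.8 -1 4 0.06 -0.02 0; -0.8 -1 6 0.06 -0.02 0; -0.8 -1 7 0.06 -0.02 0; -0.8 -1 8 0.06 -0.02 0"
}}

```text
clock: 25.0
position: [0.4908, -0.1506, 0.0209]
orientation: [-1.269, 1.144, -1.126]
ft_force: [-29.7, -8.2, 12.9]
opening: 0.0139
```

```bash
python3 - <<'E'
from h import *
st();print(inv(env.state()['position']))
for f in ('scene_a','scene'):
    c=cap('scene','sl.png') if f=='scene' else None
w=pts(c);H,S,V=[a.astype(int) for a in cv2.split(cv2.cvtColor(c['img'],cv2.COLOR_RGB2HSV))]
dx,dy=w[...,0]-O[0],w[...,1]-O[1];X=dx*np.cos(th)+dy*np.sin(th);Y=-dx*np.sin(th)+dy*np.cos(th)
m=((H<8)|(H>172))&(S>130)&(X<.01)&(X>-.14)&(Y>.05)&(Y<.15)&(w[...,2]>.02)&(w[...,2]<.08)
print(np.percentile(X[m],[1,5,50,95,99]).round(4))
a=cv2.imread('pics/sl.png')[225:335,110:260];cv2.imwrite('pics/slc.png',cv2.resize(a,(750,550),interpolation=2))
E
```

```text
t 25.0 pos [ 0.4908 -0.1506  0.0209] toolx [ 0.102 -0.995  0.   ] tooly [-0.016 -0.002 -1.   ] q [-0.359 -0.072  1.754 -0.008  1.474  1.11 ] F [-29.71  -8.23  12.85] op 0.0139
[-0.07590443  0.09784048]
[-0.0841 -0.0793 -0.0521 -0.0121 -0.007 ]
```

View pics/slc.png

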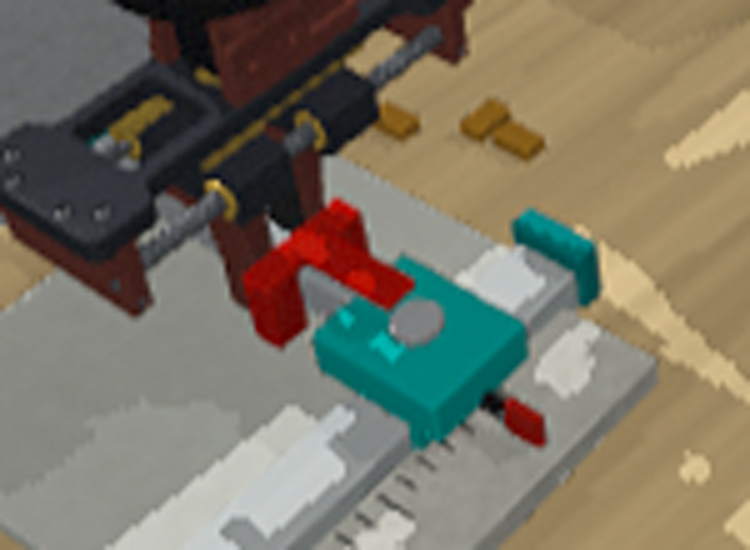

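The lever hit its stop: the push force jumped to 30 N and the face is at about -80 mm, which is 35 mm of travel. The crop shows the lever against the leg block with the pointer at the mark. Now I'll ease the push, trim y and firm up the grip.

Request:
{"method": "jog_arm", "body": {
  "moves": "-0.8 0 0 0.1 -0.02 0; -0.8 0 0 0.1 -0.02 0; -0.8 0 0 0.1 -0.02 0; -0.8 0 0 0.1 -0.02 0; -0.8 0 0 0.1 -0.02 0"
}}

```text
clock: 25.55
position: [0.4898, -0.1509, 0.0211]
orientation: [-1.264, 1.137, -1.13]
ft_force: [-3.0, -6.4, 2.5]
opening: 0.0138
```

Request:
{"method": "jog_arm", "body": {
  "moves": "-0.5 0 0 0 0 0; -0.5 0 0 0 0 0; -0.5 0 0 0 0 0; -0.5 0 0 0 0 0; -0.5 0 0 0 0 0",
  "grip_force": 25
}}

```text
clock: 26.05
position: [0.4897, -0.1511, 0.0211]
orientation: [-1.265, 1.137, -1.131]
ft_force: [1.2, -5.5, -1.6]
opening: 0.0137
```

```bash
python3 mm.py
```

```text
t 26.05 pos [ 0.4897 -0.1511  0.0211] toolx [ 0.103 -0.995  0.003] tooly [-0.008 -0.003 -1.   ] q [-0.362 -0.082  1.764 -0.006  1.466  1.107] F [ 1.2  -5.51 -1.6 ] op 0.0137
[-0.07699304  0.09745671]
scene mark ptr block levermid leverX [ 0.0989  0.0973  0.0969  0.0969 -0.0577] sd [0.0001 0.0002 0.0001 0.0001 0.0003]
top mark ptr block levermid leverX [ 0.1016  0.1006  0.1004  0.1    -0.0455] sd [0.0002 0.0002 0.0002 0.0002 0.0006]
```

Request:
{"method": "jog_arm", "body": {
  "moves": "-1 0 0 0 0 0; -2 0 0 0 0 0; -2 0 0 0 0 0; -2 0 0 0 0 0; -2 0 0 0 0 0"
}}

```text
clock: 27.05
position: [0.4896, -0.1498, 0.0211]
orientation: [-1.265, 1.137, -1.132]
ft_force: [0.8, -6.7, -1.5]
opening: 0.0141
```

```bash
python3 mm.py
```

```text
t 27.05 pos [ 0.4896 -0.1498  0.0211] toolx [ 0.103 -0.995  0.003] tooly [-0.008 -0.004 -1.   ] q [-0.359 -0.084  1.765 -0.007  1.466  1.11 ] F [ 0.83 -6.68 -1.52] op 0.0141
[-0.07700775  0.09883704]
scene mark ptr block levermid leverX [ 0.099   0.0993  0.0982  0.0985 -0.0582] sd [0.0002 0.0002 0.0001 0.0001 0.0002]
top mark ptr block levermid leverX [ 0.1017  0.1019  0.102   0.102  -0.0464] sd [0.0001 0.0004 0.0001 0.0002 0.0002]
```

```bash
python3 - <<'E'
from h import *
c=cap('scene','fin.png');w=pts(c);H,S,V=[a.astype(int) for a in cv2.split(cv2.cvtColor(c['img'],cv2.COLOR_RGB2HSV))]
dx,dy=w[...,0]-O[0],w[...,1]-O[1];X=dx*np.cos(th)+dy*np.sin(th);Y=-dx*np.sin(th)+dy*np.cos(th)
m=((H<8)|(H>172))&(S>130)&(X<.01)&(X>-.14)&(Y>.05)&(Y<.15)&(w[...,2]>.02)&(w[...,2]<.08)
print(np.percentile(X[m],[1,5,50,95,99]).round(4))
c0=np.load('scene0.npz');d=np.abs(c['img'].astype(int)-c0['img']).sum(-1)
for n,(u0,u1,v0,v1) in dict(mug=(365,420,145,200),saucer=(340,415,210,265),ladle=(290,380,265,360),clip=(290,360,130,170)).items(): print(n,'changed px',(d[v0:v1,u0:u1]>60).sum())
st()
E
```

```text
[-0.0858 -0.0813 -0.0526 -0.0129 -0.0075]
mug changed px 0
saucer changed px 896
ladle changed px 3090
clip changed px 111
t 27.6 pos [ 0.4896 -0.1497  0.0211] toolx [ 0.103 -0.995  0.003] tooly [-0.008 -0.004 -1.   ] q [-0.359 -0.084  1.765 -0.007  1.466  1.11 ] F [ 1.71 -5.39 -1.02] op 0.0137
```

View pics/fin.png

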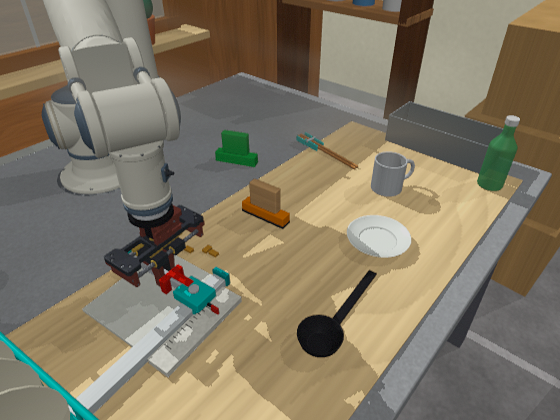

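Compared with the pushed state, the lever may have crept back about 0.5 mm. I'll re-seat it with a light grip, then finish firm while keeping a slight push.

Request:
{"method": "jog_arm", "body": {
  "moves": "-0.7 0 0 0 0 0; -0.7 0 2 0.04 0 0; -0.7 0 4 0.04 0 0; -0.7 0 6 0.04 0 0; -0.7 0 6 0.04 0 0",
  "grip_force": 4
}}

```text
clock: 28.1
position: [0.4906, -0.15, 0.021]
orientation: [-1.271, 1.143, -1.129]
ft_force: [-22.0, -7.0, 11.0]
opening: 0.0142
```

```bash
python3 mm.py
```

```text
t 28.1 pos [ 0.4906 -0.15    0.021 ] toolx [ 0.102 -0.995  0.004] tooly [-0.016 -0.005 -1.   ] q [-0.356 -0.074  1.756 -0.011  1.472  1.114] F [-22.    -6.97  10.95] op 0.0142
[-0.07605408  0.09847998]
scene mark ptr block levermid leverX [ 0.0991  0.0993  0.0978  0.0978 -0.0576] sd [0.0001 0.0003 0.0001 0.0001 0.0002]
top mark ptr block levermid leverX [ 0.1015  0.1012  0.1013     nan -0.0442] sd [0.0003 0.0002 0.0002    nan 0.0062]mm.py:15: RuntimeWarning: Mean of empty slice
  print(n,'mark ptr block levermid leverX',np.nanmean(D,0).round(4),'sd',np.nanstd(D,0).round(4))
  var = nanvar(a, axis=axis, dtype=dtype, out=out, ddof=ddof,
```

Request:
{"method": "jog_arm", "body": {
  "moves": "-0.9 0 2.5 0 0 0; -0.9 0 2.5 0 0 0; -0.9 0 2.5 0 0 0; -0.9 0 2.5 0 0 0; -0.9 0 2.5 0 0 0",
  "grip_force": 25
}}

```text
clock: 29.1
position: [0.4904, -0.1501, 0.021]
orientation: [-1.276, 1.148, -1.128]
ft_force: [-11.2, -6.7, 5.4]
opening: 0.0138
```

```bash
python3 mm.py 2>/dev/null
```

```text
t 29.1 pos [ 0.4904 -0.1501  0.021 ] toolx [ 0.101 -0.995  0.005] tooly [-0.022 -0.007 -1.   ] q [-0.354 -0.07   1.752 -0.014  1.477  1.117] F [-11.21  -6.68   5.39] op 0.0138
[-0.07624693  0.09840428]
scene mark ptr block levermid leverX [ 0.0992  0.0996  0.0978  0.0978 -0.057 ] sd [0.0001 0.0002 0.0001 0.0002 0.0003]
top mark ptr block levermid leverX [ 0.1019  0.1013  0.1015     nan -0.0608] sd [0.0001 0.0001 0.0001    nan 0.002 ]
```

Request:
{"method": "jog_arm", "body": {
  "moves": "-1.2 0 2 0 0 0; -1.2 0 2 0 0 0; -1.2 0 2 0 0 0; -1.2 0 2 0 0 0; -1.2 0 2 0 0 0"
}}

```text
clock: 30.1
position: [0.4902, -0.1498, 0.021]
orientation: [-1.28, 1.151, -1.127]
ft_force: [-10.0, -6.3, 4.0]
opening: 0.0138
```

```bash
python3 mm.py 2>/dev/null; python3 -c "
from h import *
print(env.hand_in()); st()"
```

```text
t 30.1 pos [ 0.4902 -0.1498  0.021 ] toolx [ 0.1   -0.995  0.005] tooly [-0.027 -0.008 -1.   ] q [-0.352 -0.066  1.749 -0.017  1.481  1.121] F [-9.96 -6.27  4.05] op 0.0138
[-0.07643362  0.09869098]
scene mark ptr block levermid leverX [ 0.099   0.0993  0.0982  0.0981 -0.0571] sd [0.0002 0.0004 0.0001 0.0001 0.0002]
top mark ptr block levermid leverX [ 0.1016  0.1015  0.1016     nan -0.0589] sd [0.0002 0.0002 0.0002    nan 0.0026]
the job is handed in; nothing more can be done
None
the job is handed in; nothing more can be done
```

The job is done and handed in at about 30.6 s, with the arm still holding the crossbar and the leg at the mark.

- **Chips and scraper:** All three chips went off the plate's open +y edge and lie on the plywood. The scraper stands upright on the plywood at about (0.485, 0.14), clear of the plate.
- **Leg at the mark:** The last checks put the pointer 0.3 mm past the mark in the scene camera and 0.1 mm short of it in the top camera. Judged by the leg block's centre instead, the scene camera gives 0.8 mm short and the top camera 0.0 mm. I trusted the pointer readings, since the block sits farther from the mark. The grip is set to 25 N.
- **Cam lever:** It travelled about 35 mm to its stop, where the push force jumped to about 30 N. It may have crept back about 0.5 mm when I eased off, so I re-seated it and kept about 10 N of push on it. The top camera could not confirm the lever at the end because the arm hid it.
- **Bystanders:** The mug, saucer, ladle and clip look unmoved in the final scene picture. A pixel comparison with the first picture showed changes around the saucer, ladle and clip, which I put down to shifted light; I did not re-measure their positions.

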